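Load the paste brush

ROBOT

A 6-joint arm with a two-finger parallel gripper is mounted at the origin on the work surface. World frame = base frame: x ahead of the robot, y to its left, z up, the work surface at z = 0. Lengths are in mm, angles in degrees, forces in N, time in s.
With the tool pointing down it reaches from about 350 to 850 mm from the base axis. Payload 8.1 kg.
Tool frame: the origin (TCP) lies midway between the tips of the shut fingers; the grasp point (between the pads) lies 19 mm behind it (hold_point_z is the distance from the TCP to the grasp point, in mm); z points along the fingers, y is the direction in which the jaws open and shut (so a half turn about z gives the same grasp; the last joint's range is limited). The gripper opens to 85 mm and grips with 20 to 120 N. Pads are 22 mm wide; open, the fingers measure 114 mm over their backs; the gripper's body (76 mm by 85 mm) begins 54 mm behind the grasp point. The pads swing forward as they close: fully open they stand 13 mm farther back than shut.
Start: joints at [63.174, 7.471, 85.268, -0, 87.261, -4.893], TCP at [224.091, 556.587, 231.292] pointing down, gripper open.
Joint ranges: [-169.43, 169.43], [-51.17, 129.36], [1.28, 143.12], [-76.62, 256.62], [0, 156.53], [-152.29, 152.29]. Speed limits (degrees/s): [136.94, 136.94, 159.86, 180, 180, 180].

INTERFACE

Orientations are given as [roll, pitch, yaw] about the fixed x, y, z axes, in that order (R = Rz(yaw) Ry(pitch) Rx(roll)).
In Python, from bench import sense, snapshot, camera_params, hand_in, hold_point_z gives the robot as it stands.
- The arm moves only by the tool servo_tool, never from a script. Its argument "motion" is a list of rows, each a list of 7 numbers: the finger opening in mm, from 0 to 85.4, then the shift along the tool's x, y, z in mm, then the turn, a rotation vector about the tool's x, y, z in rad. A call has 1 to 10 rows; each row shifts and turns the pose as measured when the row begins, along the tool's axes as they then stand; what a row does not reach is not made up. A row lasts 1/10 s, in which the tool goes at most 50 mm and 8.59 degrees, less where a joint would pass 70% of its speed; a pose out of reach is approached as far as the arm can. A call with a gripper value outside its range is refused whole. The fingers move at their own pace and stop on an object; "force" is the grip in N (left out, the last holds). Time passes only in rows, so rows that do not move let the fingers close. It gives the time, the measured TCP pose, the force and the opening at its end, in the units of the state.
- sense(): the state, without advancing time (a new reading comes with each control period).
- snapshot(name): name is "scene" or "top" or "wrist"; returns the picture (384x512x3 uint8, blue, green, red); there is no depth.
- camera_params(name): a dict with "fx", "fy", "cx", "cy" (pixels), "R" (3x3) and "t" (3): a world point X has camera coordinates R X + t; the wrist camera has in their place "tool_from_camera" (4x4, takes a point from camera to tool coordinates, whose origin is the TCP and whose axes are the flange's). Camera axes: x right, y down, z forward; pixel columns grow to the right and rows downward; lengths in mm; the calibration is good to about 2 mm. A picture is of the moment at which its call begins: read the wrist's pose just before it. camera_params takes no time and is no camera call.
- hand_in(): hands the job in, once; it reports no verdict.
The state is a dict: "time": time; "joint_pos": joint angles; "qd": joint speeds; "joint_efforts": joint torques, N m; "tool_pos": TCP position; "tcp_rot": TCP orientation; "ft_force": force on the tool from outside, world axes, zero at the start; "wrist_torque": the same for the moment, N m; "finger_gap": finger opening in mm.
Only numpy, scipy, OpenCV 4.12 (cv2) and the standard library are available. Lean on these libraries where they do the work, as an engineer would, in place of code of your own. Each camera call takes 0.05 s, during which the arm holds its last target. There are 200 camera calls.

TASK

Press the release button on the paste box so that its sprung lid pops up, and let the lid come to rest. Holding the paste brush bristles down, dip it upright into the round well, at least half of the bristles' length, without knocking it hard against the box, and lift it out again. Then stand the brush upright on its bristles near the middle of the saucer, set down rather than dropped, and let go; leave the lid up, keep the saucer about where it is and do not disturb the hole punch, the mug or the pen box.

Things in the scene. Friction and masses are not known exactly. Their poses are not given: they have to be found in the camera images.
- paste_box: Grey plastic paste box fixed to the desk, 156 mm along its x, 100 mm along its y, 70 mm high; origin at the centre of its underside, z up. Seen from above: the release button is on the deck at the -x end, the black lid covers the rest and is hinged at the +x end (hinge line along y at x = +70 mm, z = 70 mm). A catch inside holds the lid shut until the button is pressed.
- well (a point): Centre of the mouth of the round steel-lined well, level with the box's deck (70 mm above the desk); axes as the box. The well is 68 mm in inner diameter and 56 mm deep, under the lid while that is shut.
- lid (a joint): Lid angle in rad: 0 shut, 1.75 fully up (leaning a little back past upright). The lid is a black plate 96 x 96 x 7 mm; its spring throws it up by itself in about 1 s once the catch is released and holds it up. Swinging, its free edge reaches 168 mm above the desk; it clears fingers that press the button straight from above.
- release (a joint): Travel of the release button in m: 0 up, 0.006 fully down; sprung, about 5 N at full travel; the catch lets go at about 2.5 to 4 mm.
- release_top (a point): Centre of the top of the round aluminium release button (28 mm diameter), which is pressed straight down; it stands 22 mm above the box's deck (92 mm above the desk), 57 mm from the box's centre towards -x of the box.
- brush: Round paste brush, 147 mm tall, about 90 g, loose, standing upright on its flat-cut bristles; origin at the centre of the flat bristle end, z along the handle. From the bristle end: dark stiff bristles 34 mm in diameter, 42 mm long; a steel ferrule 33 mm in diameter up to 64 mm; a straight round wooden handle 22 mm in diameter from 70 to 140 mm, to be gripped from above. Treat the whole as rigid.
- saucer: Loose round white ceramic saucer, 124 mm across the rim, about 300 g; origin at the centre of its underside. Its flat floor is 95 mm in diameter and 6 mm above the desk, its sloping rim 14 mm high. The brush and the saucer stand on opposite sides of the paste box, either way round.
- punch: Bystander: red two-hole punch, about 90 x 120 x 75 mm; origin at the centre of its underside.
- cup: Bystander: white ceramic mug, 82 mm in diameter, 92 mm high; origin at the centre of its underside.
- pen_box: Bystander: open wooden pen box, 85 x 210 x 45 mm; origin at the centre of its underside.

How it is judged:
By the outcome, as a careful person would: the job done as asked, in the order asked, and still so for the second after the job is handed in, with the robot touching nothing.
It also fails if it takes over 67 s, if anything falls off the work surface, if the arm or the gripper's body presses on something with over 40 N, if the wrist force passes 120 N, or if a joint passes its speed limit or range.

## Working session

There is one attempt and no reset: what is moved stays moved. The work goes in short steps, Python scripts to look and compute and a tool call to move; the robot and the scene stay as the last step left them, time stands still between calls to the robot, and variables do not carry over. Pictures are saved under pics/ and viewed, about 8 in all and at most 12, crops included, and the job is handed in when it is done.

Besides the shell and the picture viewer there is one more tool, called after "Emit:" as name(argument=value, ...) on one line, values as JSON. servo_tool: Moves the arm, as the interface text tells. Its arguments: {"type":"object","properties":{"motion":{"type":"array"},"force":{"type":"number"}},"required":["motion"]}

```bash
mkdir -p pics
cat > h.py <<'E'
import numpy as np,cv2
from bench import sense,snapshot,camera_params,hold_point_z
def ray(name,u,v,z):
    p=camera_params(name);R=np.array(p["R"]);t=np.array(p["t"])
    d=R.T@np.array([(u-p["cx"])/p["fx"],(v-p["cy"])/p["fy"],1]);c=-R.T@t
    return (c+d*(z-c[2])/d[2])
def proj(name,X):
    p=camera_params(name);q=np.array(p["R"])@np.array(X,float)+np.array(p["t"])
    return p["fx"]*q[0]/q[2]+p["cx"],p["fy"]*q[1]/q[2]+p["cy"]
E
python3 - <<'E'
from h import *
a=snapshot("scene");b=snapshot("top")
cv2.imwrite("pics/s.png",a);cv2.imwrite("pics/t.png",b)
cv2.imwrite("pics/t1.png",cv2.resize(b,(800,600),interpolation=cv2.INTER_CUBIC))
cv2.imwrite("pics/s1.png",cv2.resize(a,(800,600),interpolation=cv2.INTER_CUBIC))
for n in("scene","top"):
    p=camera_params(n);R=np.array(p["R"]);print(n,p["fx"],-R.T@np.array(p["t"]),R[2])
s=sense();print(s,hold_point_z)
E
```

```text
scene 465.22715872154754 [1682.36526439 -158.36984737  919.74093343] [-0.7933838   0.10317308 -0.59991454]
top 390.55790846370314 [ 470.88709279   -6.39460168 1074.85046652] [ 0.1522585   0.00275247 -0.98833687]
{'time': 0.1, 'joint_pos': array([ 6.31753940e+01,  7.51143404e+00,  8.53228953e+01, -1.10781278e-03,
        8.72619302e+01, -4.89346407e+00]), 'qd': array([ 0.03934272, -0.14579522, -0.09922599, -0.09611291, -0.05960832,
       -0.00326036]), 'joint_efforts': array([ 9.65910222e-04, -5.70954323e+01, -5.01939547e+01, -2.09016493e-04,
        8.04132462e-03,  5.80544133e-05]), 'tool_pos': array([223.86038857, 556.14000624, 230.34391028]), 'tcp_rot': array([-1.79903997e+02, -7.10883033e-03,  1.58068906e+02]), 'ft_force': array([ 0.06191403, -0.12093136, -0.30530682]), 'wrist_torque': array([0.0082871 , 0.0284204 , 0.05027205]), 'finger_gap': 85.3533224255834} 18.700000000000003
```

View pics/t1.png

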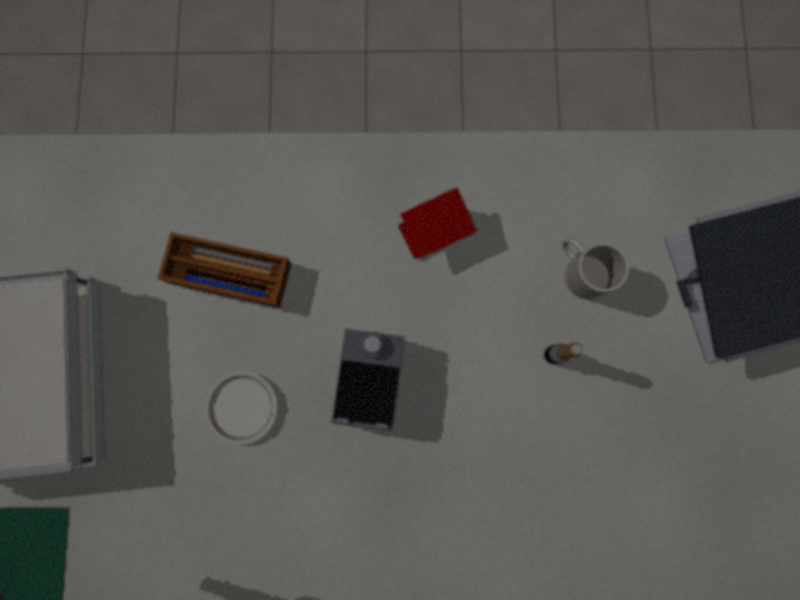

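View pics/s1.png

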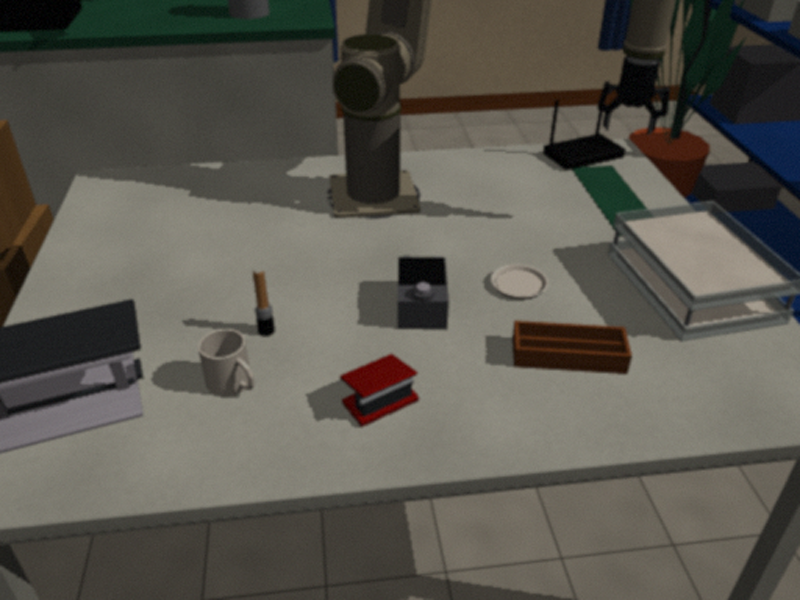

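The top view (×1.5625) shows the button at (372,344), the lid toward the robot, the saucer at (242,408) and the brush base near (552,354). I'll take enlarged crops next.

Run:
```python
from h import *
b=cv2.imread("pics/t.png")
A=cv2.resize(b[205:290,125:275],None,fx=5,fy=5,interpolation=cv2.INTER_CUBIC)
B=cv2.resize(b[210:245,335:385],None,fx=5,fy=5,interpolation=cv2.INTER_CUBIC)
s=cv2.imread("pics/s.png");C=cv2.resize(s[165:220,155:185],None,fx=3,fy=3) 
o=np.zeros((600,750,3),np.uint8);o[:425]=A;o[425:,:250]=B
S=cv2.resize(s[165:218,250:356],None,fx=3.3,fy=3.3,interpolation=cv2.INTER_CUBIC);o[425:425+S.shape[0],260:260+S.shape[1]]=S
S=cv2.resize(s[170:217,155:185],None,fx=3.7,fy=3.7,interpolation=cv2.INTER_CUBIC);o[425:425+S.shape[0],630:630+S.shape[1]]=S
cv2.imwrite("pics/c.png",np.clip(o*1.8,0,255).astype(np.uint8))
```

```text
(no output)
```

View pics/c.png

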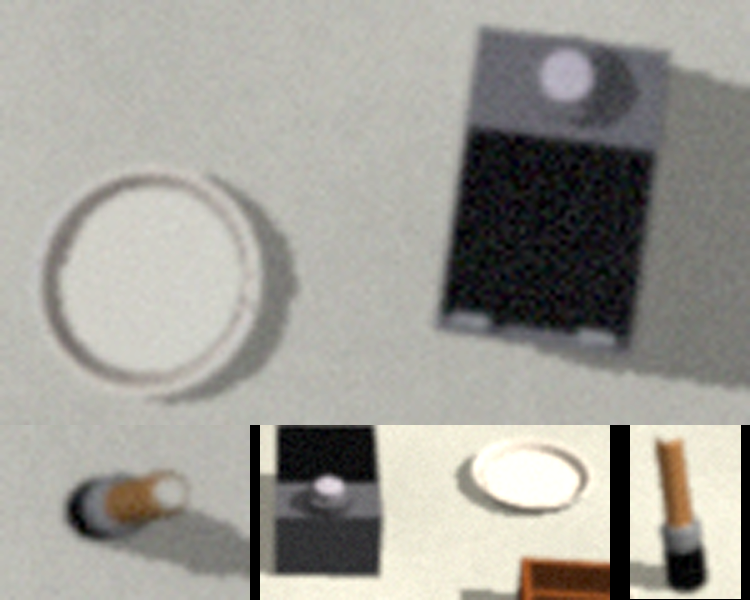

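Run:
```python
from h import *
r=np.round
f=lambda x,y,u0,v0,z,y0=0:ray("top",(x+.5)/5-.5+u0,(y-y0+.5)/5-.5+v0,z)
c=np.array([f(x,y,125,205,70) for x,y in((480,28),(668,52),(628,348),(438,328))])
print(r(c,1),"mean",r(c.mean(0),1))
for i in range(4):
    d=c[(i+1)%4]-c[i];print(r(np.linalg.norm(d),1),r(np.degrees(np.arctan2(d[1],d[0])),1))
print("button",r(f(567,75,125,205,92),1))
print("saucer",r(f(152,281,125,205,14),1),[r(f(*p,125,205,14),1) for p in((42,281),(262,281),(152,165),(152,397))])
print("brushtop",r(f(171,493,335,210,145,425),1),"base edge left",r(f(67,508,335,210,5,425),1))
w=ray("scene",(685+.5-630)/3.7-.5+155,(583-425+.5)/3.7-.5+170,0);print("scene base",r(w,1), "top", r(ray("scene",(670.5-630)/3.7-.5+155,(440-425+.5)/3.7-.5+170,147),1))
```

```text
[[572.5  86.2  70. ]
 [559.5 -10.9  70. ]
 [410.2  10.3  70. ]
 [420.6 106.2  70. ]] mean [490.7  48.   70. ]
97.9 -97.6
150.8 171.9
96.4 83.8
153.2 -7.5
button [546.2  40.2  92. ]
saucer [443.3 265.8  14. ] [array([443.6, 324.8,  14. ]), array([442.9, 206.9,  14. ]), array([504.9, 267.9,  14. ]), array([382.7, 263.8,  14. ])]
brushtop [ 531.8 -273.1  145. ] base edge left [ 533.1 -256.1    5. ]
scene base [ 535.4 -272.2    0. ] top [ 537.1 -268.   147. ]
```

Emit:
servo_tool(motion=[[0, 0, 0, 0, 0, 0, -0.125], [0, 0, 0, 0, 0, 0, -0.125], [0, 0, 0, 0, 0, 0, 0]])

```text
time: 0.4
tool_pos: [223.4, 555.3, 228.4]
tcp_rot: [-179.7, -0.1, 172.8]
ft_force: [-0.1, -1.1, 0.1]
finger_gap: 43.5
```

```bash
cat >> h.py <<'E'
from scipy.spatial.transform import Rotation as Ro
def to(x,y,z,yaw=172.5):
    s=sense();R=Ro.from_euler("xyz",s["tcp_rot"],degrees=True)
    d=R.inv().apply(np.array([x,y,z])-s["tool_pos"])
    w=(R.inv()*Ro.from_euler("xyz",[180,0,yaw],degrees=True)).as_rotvec()
    print("t",round(s["time"],2),"pos",np.round(s["tool_pos"],1),"rpy",np.round(s["tcp_rot"],2),"gap",round(s["finger_gap"],1),"F",np.round(s["ft_force"],1),"q",np.round(s["joint_pos"]),"\nshift",np.round(d,1),"turn",np.round(w,3))
E
python3 -c "
from h import *
to(546.5,40.4,150)"
```

```text
t 0.4 pos [223.4 555.3 228.4] rpy [-1.7973e+02 -1.0000e-01  1.7283e+02] gap 43.5 F [-0.1 -1.1  0.1] q [ 63.   8.  85.   0.  87. -20.] 
shift [-385.  -470.1   80. ] turn [-0.005 -0.002  0.006]
```

Emit:
servo_tool(motion=[[0, -24, -29, 0, 0, 0, 0], [0, -24, -29, 0, 0, 0, 0], [0, -24, -29, 0, 0, 0, 0], [0, -24, -29, 0, 0, 0, 0], [0, -24, -29, 0, 0, 0, 0], [0, -24, -29, 0, 0, 0, 0], [0, -24, -29, 0, 0, 0, 0], [0, -24, -29, 0, 0, 0, 0], [0, -24, -29, 0, 0, 0, 0], [0, -24, -29, 0, 0, 0, 0]])

```text
time: 1.4
tool_pos: [422.5, 225.0, 225.8]
tcp_rot: [-179.6, -0.3, 171.0]
ft_force: [0.3, 0.5, 0.5]
finger_gap: -0.2
```

```bash
python3 -c "
from h import *
to(546.5,40.4,150)"
```

```text
t 1.4 pos [422.5 225.  225.8] rpy [-179.56   -0.25  170.98] gap -0.2 F [0.3 0.5 0.5] q [ 22. -11. 104.  -0.  88. -59.] 
shift [-151.8 -162.3   76.4] turn [-0.008 -0.005 -0.027]
```

Emit:
servo_tool(motion=[[0, -25, -27, 0, 0, 0, -0.02], [0, -25, -27, 0, 0, 0, 0], [0, -25, -27, 5, 0, 0, 0], [0, -25, -27, 10, 0, 0, 0], [0, -25, -27, 20, 0, 0, 0], [0, -20, -20, 20, 0, 0, 0], [0, 0, 0, 0, 0, 0, 0], [0, 0, 0, 0, 0, 0, 0]])

```text
time: 2.2
tool_pos: [547.4, 36.6, 169.3]
tcp_rot: [-179.6, -0.2, 170.0]
ft_force: [-0.1, 1.0, -0.6]
finger_gap: -0.0
```

```bash
python3 -c "
from h import *
to(546.5,40.4,97)"
```

```text
t 2.2 pos [547.4  36.6 169.3] rpy [-179.56   -0.18  169.98] gap -0.0 F [-0.1  1.  -0.6] q [ -1.   2.  98.  -0.  81. -81.] 
shift [ 1.3  4.1 72.2] turn [-0.008 -0.003 -0.044]
```

Emit:
servo_tool(motion=[[0, 1, 4, 20, -0.008, 0, -0.044], [0, 0, 0, 20, 0, 0, 0], [0, 0, 0, 20, 0, 0, 0], [0, 0, 0, 6, 0, 0, 0], [0, 0, 0, 0, 0, 0, 0]])

```text
time: 2.7
tool_pos: [547.4, 44.9, 105.7]
tcp_rot: [179.9, 0.1, 172.3]
ft_force: [-0.4, 0.2, -0.5]
finger_gap: 0.3
```

```bash
python3 -c "
from h import *
to(546.5,40.4,87)"
```

```text
t 2.7 pos [547.4  44.9 105.7] rpy [1.7985e+02 8.0000e-02 1.7228e+02] gap 0.3 F [-0.4  0.2 -0.5] q [ -1.   5. 101.   0.  74. -83.] 
shift [ 0.3 -4.6 18.6] turn [ 0.003  0.001 -0.004]
```

Emit:
servo_tool(motion=[[0, 0, -3, 5, 0, 0, 0], [0, 0, 0, 4, 0, 0, 0], [0, 0, 0, 0, 0, 0, 0]])

```text
time: 3.0
tool_pos: [548.5, 42.8, 99.3]
tcp_rot: [179.8, 0.3, 172.3]
ft_force: [-0.4, 0.6, 0.2]
finger_gap: -0.5
```

```bash
python3 -c "
from h import *
to(546.5,40.4,87)"
```

```text
t 3.0 pos [548.5  42.8  99.3] rpy [179.82   0.32 172.3 ] gap -0.5 F [-0.4  0.6  0.2] q [ -1.   5. 102.   0.  73. -83.] 
shift [ 1.7 -2.6 12.3] turn [ 0.003  0.006 -0.004]
```

Descending in small steps while checking the force.

Emit:
servo_tool(motion=[[0, 1, -2, 3, 0, 0, 0], [0, 0, 0, 3, 0, 0, 0], [0, 0, 0, 2.5, 0, 0, 0], [0, 0, 0, 2, 0, 0, 0], [0, 0, 0, 2, 0, 0, 0], [0, 0, 0, 0, 0, 0, 0]])

```text
time: 3.6
tool_pos: [548.5, 40.6, 88.0]
tcp_rot: [179.8, 0.5, 172.2]
ft_force: [-1.0, 0.5, 3.0]
finger_gap: -0.0
```

Run:
```python
from h import *
to(546.5,40.4,87)
b=snapshot("top")
cv2.imwrite("pics/t2.png",np.clip(cv2.resize(b[190:310,125:285],None,fx=5,fy=5,interpolation=cv2.INTER_CUBIC)*1.8,0,255).astype(np.uint8))
```

```text
t 3.6 pos [548.5  40.6  88. ] rpy [179.79   0.48 172.25] gap -0.0 F [-1.   0.5  3. ] q [ -1.   6. 102.   0.  71. -84.] 
shift [ 2.  -0.4  1. ] turn [ 0.004  0.008 -0.004]
```

Emit:
servo_tool(motion=[[0, 0, 0, 1, 0, 0, 0], [0, 0, 0, 0.7, 0, 0, 0], [0, 0, 0, 0, 0, 0, 0], [0, 0, 0, 0, 0, 0, 0]])

```text
time: 4.05
tool_pos: [548.5, 40.6, 86.7]
tcp_rot: [179.8, 0.5, 172.3]
ft_force: [-2.7, 0.7, 4.1]
finger_gap: 0.0
```

Run:
```python
from h import *
to(546.5,40.4,200)
```

```text
t 4.05 pos [548.5  40.6  86.7] rpy [179.8    0.48 172.25] gap 0.0 F [-2.7  0.7  4.1] q [ -1.   6. 102.   0.  71. -84.] 
shift [ 1.100e+00 -1.000e-01 -1.133e+02] turn [ 0.003  0.008 -0.004]
```

Emit:
servo_tool(motion=[[0, 0, 0, 0, 0, 0, 0], [0, 0, 0, 0, 0, 0, 0], [0, 0, 0, 0, 0, 0, 0], [0, 0, 0, 0, 0, 0, 0], [0, 0, 0, 0, 0, 0, 0], [0, 0, 0, 0, 0, 0, 0], [0, 0, 0, 0, 0, 0, 0], [0, 0, 0, 0, 0, 0, 0]])

```text
time: 4.85
tool_pos: [548.5, 40.6, 86.9]
tcp_rot: [179.8, 0.5, 172.3]
ft_force: [-1.5, -0.7, 3.4]
finger_gap: 0.1
```

Emit:
servo_tool(motion=[[0, 0, 0, -15, 0, 0, 0], [0, 0, 0, -30, 0, 0, 0], [0, 0, 0, -35, 0, 0, 0], [0, 0, 0, -35, 0, 0, 0], [0, 0, 0, -20, 0, 0, 0], [0, -10, -30, 0, 0, 0, 0], [0, -10, -35, 0, 0, 0, 0], [0, 0, -35, 0, 0, 0, 0], [0, 0, -35, 0, 0, 0, 0], [0, 0, 0, 0, 0, 0, 0]])

```text
time: 5.85
tool_pos: [550.3, -100.0, 235.6]
tcp_rot: [179.9, 0.9, 172.5]
ft_force: [-0.4, 0.7, -0.9]
finger_gap: 0.1
```

Run:
```python
from h import *
to(533,-272.5,200)
b=snapshot("top");cv2.imwrite("pics/t3r.png",b)
cv2.imwrite("pics/t3.png",np.clip(cv2.resize(b[190:310,125:285],None,fx=5,fy=5,interpolation=cv2.INTER_CUBIC)*1.8,0,255).astype(np.uint8))
```

```text
t 5.85 pos [ 550.3 -100.   235.6] rpy [179.86   0.93 172.49] gap 0.1 F [-0.4  0.7 -0.9] q [-16.   0.  92.   0.  86. -98.] 
shift [  -4.8 -173.3   35.3] turn [ 0.002  0.016 -0.   ]
```

View pics/t3.png

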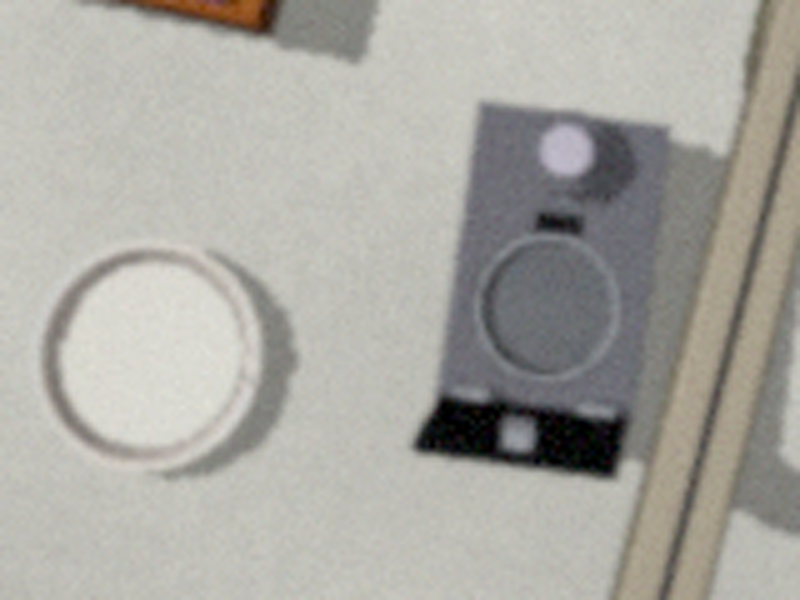

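Emit:
servo_tool(motion=[[60, 0, -35, 5, 0, 0, 0], [60, 0, -35, 5, 0, 0.01, 0], [60, -1, -35, 5, 0, 0, 0], [60, -1, -35, 5, 0, 0, 0], [60, -1, -20, 5, 0, 0, 0], [60, 0, 0, 0, 0, 0, 0], [60, 0, 0, 0, 0, 0, 0], [60, 0, 0, 0, 0, 0, 0]])

```text
time: 6.7
tool_pos: [536.3, -253.8, 213.3]
tcp_rot: [179.6, 0.6, 172.9]
ft_force: [-0.3, -0.8, -0.9]
finger_gap: 59.9
```

Run:
```python
from h import *
to(533.5,-272.5,200)
f=lambda x,y,z:np.round(ray("top",(x+.5)/5-.5+125,(y+.5)/5-.5+190,z),1)
print("well",f(549,308,70),f(477,308,70),f(621,308,70),f(549,235,70),f(549,381,70),"saucer",f(152,357,14),"floor",f(153,354,6))
p=camera_params("wrist");print(np.round(p["tool_from_camera"],2),p["fx"])
b=snapshot("wrist");cv2.imwrite("pics/w.png",np.clip(b*1.6,0,255).astype(np.uint8))
```

```text
t 6.7 pos [ 536.3 -253.8  213.3] rpy [179.58   0.63 172.93] gap 59.9 F [-0.3 -0.8 -0.9] q [ -31.    6.   88.    1.   85. -114.] 
shift [  0.6 -19.   13.2] turn [0.007 0.011 0.007]
well [467.6  50.3  70. ] [467.8  86.9  70. ] [467.4  13.7  70. ] [504.5  50.4  70. ] [431.2  50.2  70. ] saucer [442.7 265.8  14. ] floor [444.1 267.4   6. ]
[[   0.     -0.95   -0.3    77.87]
 [   1.      0.     -0.     -0.43]
 [   0.     -0.3     0.95 -142.27]
 [   0.      0.      0.      1.  ]] 335.2273254506566
```

View pics/w.png

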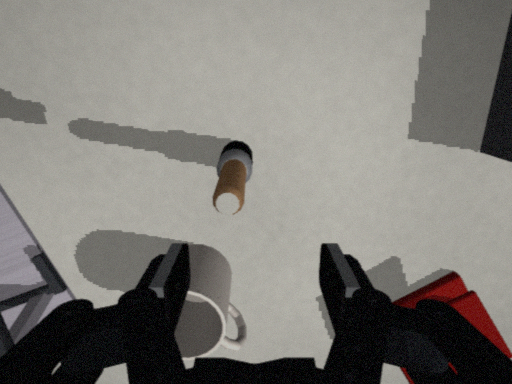

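The wrist view shows the brush top at (228,204), its bristle end near (236,152), and the mug rim centre near (204,325).

```bash
cat >> h.py <<'E'
def wray(s,u,v,z):
    p=camera_params("wrist");T=np.array(p["tool_from_camera"]);R=Ro.from_euler("xyz",s["tcp_rot"],degrees=True)
    d=R.apply(T[:3,:3]@np.array([(u-p["cx"])/p["fx"],(v-p["cy"])/p["fy"],1]));c=R.apply(T[:3,3])+s["tool_pos"]
    return np.round(c+d*(z-c[2])/d[2],1)
E
python3 - <<'E'
from h import *
s=sense()
print(wray(s,228,204,146),wray(s,236,157,42),wray(s,229,200,140),"mug",wray(s,204,325,92))
to(533,-272.5,108)
E
```

```text
[ 533.3 -270.7  146. ] [ 524.9 -268.8   42. ] [ 532.7 -270.3  140. ] mug [ 671.7 -317.9   92. ]
t 6.75 pos [ 536.4 -253.6  213.5] rpy [179.58   0.64 172.95] gap 59.8 F [ 0.4 -1.1 -0.9] q [ -31.    6.   88.    1.   85. -114.] 
shift [  2.3 -20.  105.3] turn [0.007 0.011 0.008]
```

Emit:
servo_tool(motion=[[60, 2, -10, 0, 0.007, 0.011, 0.008], [60, 0, -8, 5, 0, 0, 0], [60, 0, 0, 15, 0, 0, 0], [60, 0, 0, 15, 0, 0, 0], [60, 0, 0, 10, 0, 0, 0], [60, 0, 0, 0, 0, 0, 0], [60, 0, 0, 0, 0, 0, 0]])

```text
time: 7.45
tool_pos: [531.8, -269.5, 163.2]
tcp_rot: [179.9, -0.1, 172.6]
ft_force: [0.4, 0.4, -0.2]
finger_gap: 59.8
```

Run:
```python
from h import *
to(533,-271.5,105)
```

```text
t 7.45 pos [ 531.8 -269.5  163.2] rpy [ 1.7995e+02 -1.4000e-01  1.7264e+02] gap 59.8 F [ 0.4  0.4 -0.2] q [ -32.    9.   90.   -0.   80. -114.] 
shift [-1.5 -1.9 58.2] turn [ 0.001 -0.003  0.002]
```

Emit:
servo_tool(motion=[[60, -1, -2, 10, 0, 0, 0], [60, 0, 0, 15, 0, 0, 0], [60, 0, 0, 15, 0, 0, 0], [60, 0, 0, 10, 0, 0, 0], [60, 0, 0, 6, 0, 0, 0], [60, 0, 0, 0, 0, 0, 0], [60, 0, 0, 0, 0, 0, 0]])

```text
time: 8.15
tool_pos: [532.3, -271.5, 101.7]
tcp_rot: [179.9, -0.2, 172.6]
ft_force: [-0.4, -0.2, 1.3]
finger_gap: 59.7
```

Run:
```python
from h import *
to(533,-271.5,105)
```

```text
t 8.15 pos [ 532.3 -271.5  101.7] rpy [179.92  -0.18 172.65] gap 59.7 F [-0.4 -0.2  1.3] q [ -32.   13.   93.   -0.   74. -115.] 
shift [-0.7  0.1 -3.3] turn [ 0.001 -0.003  0.003]
```

Emit:
servo_tool(motion=[[35, 0, 0, 0, 0, 0, 0], [28, 0, 0, 0, 0, 0, 0], [25, 0, 0, 0, 0, 0, 0], [23, 0, 0, 0, 0, 0, 0], [20, 0, 0, 0, 0, 0, 0], [15, 0, 0, 0, 0, 0, 0], [10, 0, 0, 0, 0, 0, 0], [10, 0, 0, 0, 0, 0, 0], [10, 0, 0, 0, 0, 0, 0]], force=45)

```text
time: 9.05
tool_pos: [533.4, -272.2, 103.9]
tcp_rot: [-180.0, -0.0, 172.7]
ft_force: [-0.4, -0.1, -0.1]
finger_gap: 20.9
```

Emit:
servo_tool(motion=[[10, 0, 0, -5, 0, 0, 0], [10, 0, 0, -10, 0, 0, 0], [10, 0, 0, -20, 0, 0, 0], [10, 0, 0, -25, 0, 0, 0], [10, 0, 0, -25, 0, 0, 0], [10, 0, 0, -25, 0, 0, 0], [10, 0, 0, -15, 0, 0, 0], [10, 0, 0, 0, 0, 0, 0], [10, 0, 0, 0, 0, 0, 0]])

```text
time: 9.95
tool_pos: [533.1, -271.9, 237.4]
tcp_rot: [-180.0, 0.0, 172.7]
ft_force: [0.5, 0.2, -2.0]
finger_gap: 20.9
```

Run:
```python
from h import *
to(467.5,50,220)
s=sense();b=snapshot("wrist");c=snapshot("scene")
o=np.zeros((384,800,3),np.uint8);o[:,:512]=b
o[:,512:]=cv2.resize(c[120:220,125:200],(288,384),interpolation=cv2.INTER_CUBIC)
cv2.imwrite("pics/w2.png",np.clip(o*1.6,0,255).astype(np.uint8))
```

```text
t 9.95 pos [ 533.1 -271.9  237.4] rpy [-1.7998e+02  3.0000e-02  1.7265e+02] gap 20.9 F [ 0.5  0.2 -2. ] q [ -32.    7.   85.   -0.   88. -115.] 
shift [106.2 310.9  17.3] turn [-0.     0.     0.003]
```

View pics/w2.png

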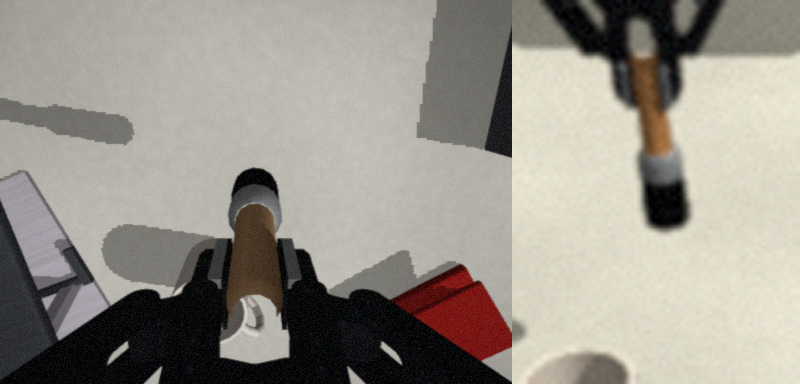

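Run:
```python
from h import *
p=camera_params("wrist");T=np.linalg.inv(np.array(p["tool_from_camera"]))
for X in((17,0,103,1),(17,0,61,1),(-17,0,103,1)):
    q=T@np.array(X);print(X,p["fx"]*q[0]/q[2]+p["cx"],p["fy"]*q[1]/q[2]+p["cy"])
```

```text
(17, 0, 103, 1) 254.8085028301618 168.73995385293915
(17, 0, 61, 1) 254.9021877397729 184.75731373507926
(-17, 0, 103, 1) 254.75080053560825 210.97240487582042
```

Emit:
servo_tool(motion=[[10, 5, 14, 0, 0, 0, 0], [10, 10, 29, 0, 0, 0, 0], [10, 10, 29, 0, 0, 0, 0], [10, 10, 29, 0, 0, 0, 0], [10, 10, 29, 0, 0, 0, 0], [10, 10, 29, 0, 0, 0, 0], [10, 10, 29, 0, 0, 0, 0], [10, 10, 29, 0, 0, 0, 0], [10, 10, 29, 0, 0, 0, 0], [10, 5, 14, 0, 0, 0, 0]])

```text
time: 11.05
tool_pos: [464.3, 14.5, 222.7]
tcp_rot: [179.6, -1.4, 172.5]
ft_force: [0.1, 0.5, -1.0]
finger_gap: 20.9
```

Emit:
servo_tool(motion=[[10, 8, 20, 0, 0, 0, 0], [10, 0, 0, 0, 0, 0, 0], [10, 0, 0, 0, 0, 0, 0]])

```text
time: 11.35
tool_pos: [454.8, 40.1, 219.3]
tcp_rot: [179.6, -1.8, 172.8]
ft_force: [-0.2, 0.5, -0.6]
finger_gap: 21.1
```

Run:
```python
from h import *
to(467.5,50,220)
```

```text
t 11.35 pos [454.8  40.1 219.3] rpy [179.57  -1.76 172.77] gap 21.1 F [-0.2  0.5 -0.6] q [ -2. -13. 107.   1.  88. -85.] 
shift [-11.4  11.4  -0.9] turn [ 0.007 -0.031  0.005]
```

Emit:
servo_tool(motion=[[10, -11, 5, 0, 0.007, -0.03, 0.005], [10, 0, 6, 0, 0, 0, 0], [10, 0, 0, 0, 0, 0, 0], [10, 0, 0, 0, 0, 0, 0]])

```text
time: 11.75
tool_pos: [465.5, 48.9, 216.8]
tcp_rot: [-180.0, -0.3, 172.4]
ft_force: [-0.7, 0.3, -1.1]
finger_gap: 20.8
```

Run:
```python
from h import *
to(467.5,50,190)
```

```text
t 11.75 pos [465.5  48.9 216.8] rpy [-179.96   -0.3   172.42] gap 20.8 F [-0.7  0.3 -1.1] q [ -0. -13. 106.   0.  87. -83.] 
shift [-2.   1.4 26.8] turn [-0.001 -0.005 -0.001]
```

Emit:
servo_tool(motion=[[10, -2, 1, 8, 0, -0.005, 0], [10, 0, 0, 12, 0, 0, 0], [10, 0, 0, 12, 0, 0, 0], [10, 0, 0, 0, 0, 0, 0], [10, 0, 0, 0, 0, 0, 0]])

```text
time: 12.25
tool_pos: [466.6, 48.5, 180.4]
tcp_rot: [-179.9, -0.2, 172.3]
ft_force: [0.0, 0.1, -1.6]
finger_gap: 20.9
```

Run:
```python
from h import *
to(467.5,50,142)
s=sense();b=snapshot("wrist")
cv2.imwrite("pics/w3.png",np.clip(b*1.6,0,255).astype(np.uint8))
```

```text
t 12.25 pos [466.6  48.5 180.4] rpy [-1.7994e+02 -1.7000e-01  1.7234e+02] gap 20.9 F [ 0.   0.1 -1.6] q [ -0. -11. 109.  -0.  83. -83.] 
shift [-0.8  1.6 38.4] turn [-0.001 -0.003 -0.003]
```

View pics/w3.png

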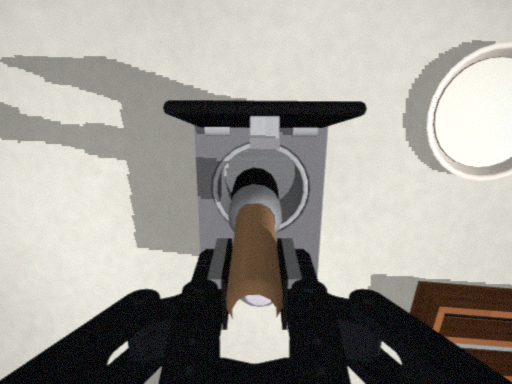

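The well rim is centred near (260,188) and the brush sits inside it, about 3–4 mm left of centre. The lid is up.

Run:
```python
from h import *
s=sense();c=[wray(s,u,v,70) for u,v in((260.5,188),(212,188),(309,188),(260,142))];print(c)
to(*c[0][:2],142)
```

```text
[array([467. ,  52.9,  70. ]), array([462.,  15.,  70.]), array([472.1,  90.8,  70. ]), array([430.9,  57.1,  70. ])]
t 12.3 pos [466.4  48.5 180.3] rpy [-179.94   -0.2   172.34] gap 20.8 F [ 0.4 -0.  -1.7] q [ -0. -11. 109.  -0.  83. -83.] 
shift [-0.2  4.4 38.3] turn [-0.001 -0.004 -0.003]
```

Descend to about 31 mm of dip (with +3 mm in y), pause, then lift.

Emit:
servo_tool(motion=[[10, 0, 3, 0, 0, 0, 0], [10, 0, 0, 8, 0, 0, 0], [10, 0, 0, 10, 0, 0, 0], [10, 0, 0, 10, 0, 0, 0], [10, 0, 0, 7, 0, 0, 0], [10, 0, 0, 3, 0, 0, 0], [10, 0, 0, 0, 0, 0, 0], [10, 0, 0, 0, 0, 0, 0]])

```text
time: 13.1
tool_pos: [466.8, 51.8, 139.1]
tcp_rot: [-179.9, -0.2, 172.4]
ft_force: [-0.6, 0.1, -0.1]
finger_gap: 21.4
```

Run:
```python
from h import *
to(467.5,51,220)
```

```text
t 13.1 pos [466.8  51.8 139.1] rpy [-179.94   -0.19  172.35] gap 21.4 F [-0.6  0.1 -0.1] q [  0.  -9. 112.  -0.  78. -82.] 
shift [ -0.6  -0.8 -80.9] turn [-0.001 -0.003 -0.003]
```

Emit:
servo_tool(motion=[[10, 0, 0, -5, 0, 0, 0], [10, 0, 0, -10, 0, 0, 0], [10, 0, 0, -15, 0, 0, 0], [10, 0, 0, -20, 0, 0, 0], [10, 0, 0, -20, 0, 0, 0], [10, 0, 0, -20, 0, 0, 0], [10, 0, 0, -8, 0, 0, 0], [10, 0, 0, 0, 0, 0, 0], [10, 0, 0, 0, 0, 0, 0]])

```text
time: 14.0
tool_pos: [468.9, 51.9, 248.5]
tcp_rot: [180.0, 0.3, 172.3]
ft_force: [-0.5, 0.7, -1.9]
finger_gap: 21.1
```

Run:
```python
from h import *
to(443.5,266.5,220)
```

```text
t 14.0 pos [468.9  51.9 248.5] rpy [180.     0.27 172.35] gap 21.1 F [-0.5  0.7 -1.9] q [  0. -13. 104.  -0.  90. -82.] 
shift [ 53.9 209.3  28.3] turn [ 0.     0.005 -0.003]
```

Emit:
servo_tool(motion=[[10, 3, 14, 0, 0, 0, 0], [10, 5, 25, 0, 0, 0, 0], [10, 6, 25, 0, 0, 0, 0], [10, 7, 25, 0, 0, 0, 0], [10, 7, 25, 0, 0, 0, 0], [10, 7, 25, 0, 0, 0, 0], [10, 7, 25, 0, 0, 0, 0], [10, 6, 20, 0, 0, 0, 0], [10, 0, 0, 0, 0, 0, 0], [10, 0, 0, 0, 0, 0, 0]])

```text
time: 15.0
tool_pos: [439.5, 245.4, 235.0]
tcp_rot: [-179.5, -0.7, 172.2]
ft_force: [0.1, -1.3, -0.8]
finger_gap: 20.6
```

Run:
```python
from h import *
to(443.5,266.5,140)
```

```text
t 15.0 pos [439.5 245.4 235. ] rpy [-179.53   -0.68  172.22] gap 20.6 F [ 0.1 -1.3 -0.8] q [ 23.  -7.  99.  -0.  88. -59.] 
shift [-2.2 22.2 94.8] turn [-0.008 -0.012 -0.005]
```

Emit:
servo_tool(motion=[[10, -2, 10, 0, -0.008, -0.012, -0.005], [10, 0, 10, 10, 0, 0, 0], [10, 0, 0, 20, 0, 0, 0], [10, 0, 0, 20, 0, 0, 0], [10, 0, 0, 12, 0, 0, 0], [10, 0, 0, 0, 0, 0, 0], [10, 0, 0, 0, 0, 0, 0]])

```text
time: 15.7
tool_pos: [445.4, 264.8, 167.5]
tcp_rot: [-180.0, 0.0, 172.3]
ft_force: [-0.8, 0.2, -1.5]
finger_gap: 21.4
```

Run:
```python
from h import *
to(443.5,266.5,112)
s=sense();b=snapshot("wrist")
cv2.imwrite("pics/w4.png",np.clip(b*1.6,0,255).astype(np.uint8))
```

```text
t 15.7 pos [445.4 264.8 167.5] rpy [-1.7999e+02  3.0000e-02  1.7227e+02] gap 21.4 F [-0.8  0.2 -1.5] q [ 25.  -3. 103.  -0.  80. -57.] 
shift [ 2.1  1.4 55.5] turn [-0.     0.    -0.004]
```

View pics/w4.png

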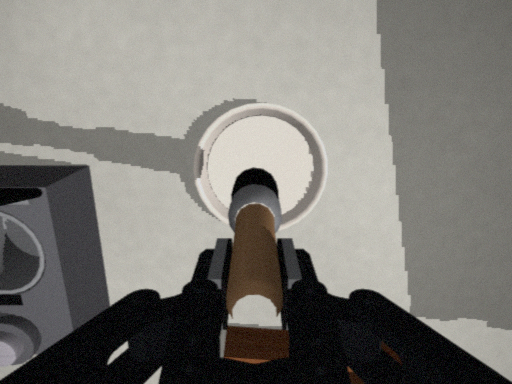

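The saucer's outer rim spans u 195–328 and v 103–231, so its centre is near (261.5,167).

Run:
```python
from h import *
s=sense();c=[wray(s,u,v,14) for u,v in((261.5,166),(195,167),(328,167),(261,103))];print(c)
to(*((c[0][:2]+[443.3,266])/2),112)
```

```text
[array([439.3, 271.8,  14. ]), array([432.1, 212. ,  14. ]), array([448.2, 331.4,  14. ]), array([384.4, 278.4,  14. ])]
t 15.75 pos [445.3 264.8 167.5] rpy [-1.7999e+02  3.0000e-02  1.7228e+02] gap 21.0 F [-0.5  0.1 -1.5] q [ 25.  -3. 103.  -0.  80. -57.] 
shift [ 4.6  3.5 55.5] turn [-0.     0.    -0.004]
```

Emit:
servo_tool(motion=[[10, 5, 4, 5, 0, 0, 0], [10, 0, 0, 12, 0, 0, 0], [10, 0, 0, 12, 0, 0, 0], [10, 0, 0, 10, 0, 0, 0], [10, 0, 0, 3, 0, 0, 0], [10, 0, 0, 0, 0, 0, 0], [10, 0, 0, 0, 0, 0, 0]])

```text
time: 16.45
tool_pos: [441.6, 270.3, 123.6]
tcp_rot: [179.9, 0.2, 172.3]
ft_force: [0.4, -1.0, -1.3]
finger_gap: 20.7
```

Run:
```python
from h import *
to(441.3,269,109)
```

```text
t 16.45 pos [441.6 270.3 123.6] rpy [1.7992e+02 1.6000e-01 1.7227e+02] gap 20.7 F [ 0.4 -1.  -1.3] q [ 26.  -1. 106.  -0.  75. -56.] 
shift [ 0.1 -1.4 14.6] turn [ 0.001  0.003 -0.004]
```

Emit:
servo_tool(motion=[[10, 0, -1, 5, 0, 0, 0], [10, 0, 0, 4, 0, 0, 0], [10, 0, 0, 1, 0, 0, 0], [10, 0, 0, 0, 0, 0, 0], [10, 0, 0, 0, 0, 0, 0]])

```text
time: 16.95
tool_pos: [442.3, 269.5, 113.8]
tcp_rot: [179.9, 0.3, 172.3]
ft_force: [1.0, 0.6, -0.8]
finger_gap: 20.8
```

Emit:
servo_tool(motion=[[10, 0, 0, 1, 0, 0, 0], [10, 0, 0, 0, 0, 0, 0]])

```text
time: 17.15
tool_pos: [442.5, 269.6, 113.0]
tcp_rot: [179.8, 0.3, 172.3]
ft_force: [-0.2, 0.0, -1.8]
finger_gap: 21.2
```

Emit:
servo_tool(motion=[[10, 0, 0, 1.2, 0, 0, 0], [10, 0, 0, 0, 0, 0, 0]])

```text
time: 17.35
tool_pos: [442.6, 269.7, 111.9]
tcp_rot: [179.8, 0.3, 172.3]
ft_force: [0.1, -0.5, -1.4]
finger_gap: 20.8
```

Emit:
servo_tool(motion=[[10, 0, 0, 1.2, 0, 0, 0], [10, 0, 0, 0, 0, 0, 0]])

```text
time: 17.55
tool_pos: [442.6, 269.7, 110.7]
tcp_rot: [179.8, 0.3, 172.3]
ft_force: [0.9, -1.0, -0.3]
finger_gap: 21.0
```

Emit:
servo_tool(motion=[[10, 0, 0, 1, 0, 0, 0], [10, 0, 0, 0, 0, 0, 0]])

```text
time: 17.75
tool_pos: [443.0, 269.9, 110.0]
tcp_rot: [179.8, 0.3, 172.3]
ft_force: [0.5, 0.1, -0.7]
finger_gap: 20.9
```

Emit:
servo_tool(motion=[[10, 0, 0, 0.8, 0, 0, 0], [10, 0, 0, 0, 0, 0, 0]])

```text
time: 17.95
tool_pos: [443.5, 270.0, 110.0]
tcp_rot: [179.8, 0.4, 172.3]
ft_force: [0.7, -0.0, -1.0]
finger_gap: 21.0
```

Emit:
servo_tool(motion=[[10, 0, 0, 0.8, 0, 0, 0], [10, 0, 0, 0, 0, 0, 0]])

```text
time: 18.15
tool_pos: [444.0, 270.2, 110.0]
tcp_rot: [179.7, 0.5, 172.3]
ft_force: [-0.2, -0.8, 0.5]
finger_gap: 20.8
```

Emit:
servo_tool(motion=[[10, 0, 0, 1, 0.003, 0.006, 0], [10, 0, 0, 0, 0, 0, 0]])

```text
time: 18.35
tool_pos: [444.7, 270.6, 109.9]
tcp_rot: [179.9, 0.2, 172.3]
ft_force: [0.4, 0.0, -1.1]
finger_gap: 20.9
```

Run:
```python
from h import *
to(442,270,109.5)
```

```text
t 18.35 pos [444.7 270.6 109.9] rpy [179.86   0.19 172.26] gap 20.9 F [ 0.4  0.  -1.1] q [ 26.   0. 106.   0.  74. -57.] 
shift [ 2.6 -0.9  0.4] turn [ 0.002  0.003 -0.004]
```

Emit:
servo_tool(motion=[[10, 1, -0.5, 2.5, 0, 0, 0], [10, 0, 0, 0, 0, 0, 0]])

```text
time: 18.55
tool_pos: [445.7, 271.2, 110.3]
tcp_rot: [179.7, 0.4, 172.3]
ft_force: [0.5, -0.1, -2.2]
finger_gap: 20.7
```

Run:
```python
from h import *
to(442,270,109.5)
s=sense();b=snapshot("wrist");c=snapshot("scene")
o=np.zeros((384,800,3),np.uint8);o[:,:512]=b
o[:,512:]=cv2.resize(c[90:200,295:377],(288,384),interpolation=cv2.INTER_CUBIC)
cv2.imwrite("pics/w5.png",np.clip(o*1.6,0,255).astype(np.uint8))
```

```text
t 18.55 pos [445.7 271.2 110.3] rpy [179.71   0.43 172.26] gap 20.7 F [ 0.5 -0.1 -2.2] q [ 26.   0. 106.   0.  73. -57.] 
shift [ 3.5 -1.6  0.8] turn [ 0.005  0.008 -0.004]
```

View pics/w5.png

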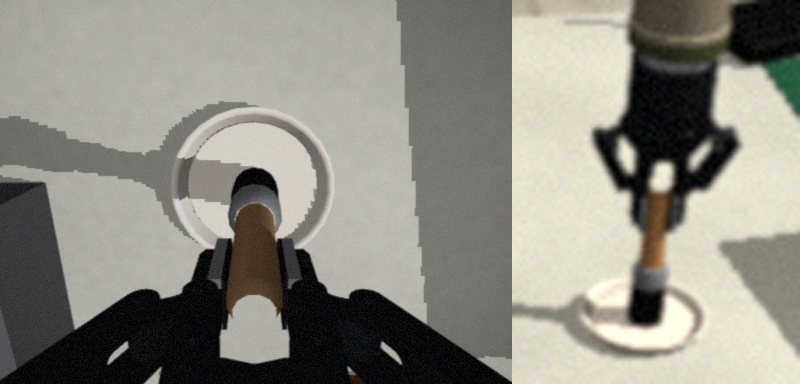

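Emit:
servo_tool(motion=[[10, 0, 0, 1.5, 0.005, 0.008, 0]])

```text
time: 18.75
tool_pos: [446.5, 271.6, 109.8]
tcp_rot: [179.9, 0.1, 172.3]
ft_force: [-0.9, -1.7, 17.3]
finger_gap: 21.0
```

Run:
```python
from h import *
F=[]
for i in range(8):
    s=sense();F.append(np.r_[s["ft_force"],s["tool_pos"],s["tcp_rot"][:2]]);snapshot("top") if i<7 else 0
print(np.round(F,1)); c=[wray(s,u,v,14) for u,v in((252,182),)];print(c)
```

```text
[[-9.000e-01 -1.700e+00  1.730e+01  4.465e+02  2.716e+02  1.098e+02
   1.799e+02  1.000e-01]
 [-2.500e+00  2.000e-01  1.170e+01  4.466e+02  2.716e+02  1.098e+02
   1.799e+02  0.000e+00]
 [-7.000e-01 -1.500e+00  1.170e+01  4.465e+02  2.716e+02  1.098e+02
   1.799e+02  0.000e+00]
 [-1.600e+00 -1.600e+00  1.070e+01  4.465e+02  2.716e+02  1.098e+02
   1.799e+02  1.000e-01]
 [-1.900e+00  6.000e-01  1.070e+01  4.465e+02  2.716e+02  1.098e+02
   1.799e+02  1.000e-01]
 [-2.500e+00 -4.000e-01  1.050e+01  4.465e+02  2.716e+02  1.098e+02
   1.799e+02  1.000e-01]
 [-1.500e+00  1.000e-01  1.210e+01  4.465e+02  2.716e+02  1.098e+02
   1.799e+02  1.000e-01]
 [-1.400e+00 -3.000e-01  1.150e+01  4.465e+02  2.716e+02  1.098e+02
   1.799e+02  1.000e-01]]
[array([437.7, 270.8,  14. ])]
```

Contact is confirmed: about 11 N, with z blocked at 110. I'll relax the press, open slowly and retreat straight up.

Emit:
servo_tool(motion=[[10, 0, 0, -0.3, 0, 0, 0], [22, 0, 0, 0, 0, 0, 0], [26, 0, 0, 0, 0, 0, 0], [35, 0, 0, 0, 0, 0, 0], [55, 0, 0, 0, 0, 0, 0], [60, 0, 0, 0, 0, 0, 0], [60, 0, 0, 0, 0, 0, 0], [60, 0, 0, 0, 0, 0, 0]])

```text
time: 19.9
tool_pos: [444.8, 270.9, 107.6]
tcp_rot: [-179.9, -0.2, 172.3]
ft_force: [-0.0, 1.4, 0.2]
finger_gap: 60.3
```

Emit:
servo_tool(motion=[[60, 0, 0, -5, 0, 0, 0], [60, 0, 0, -10, 0, 0, 0], [60, 0, 0, -15, 0, 0, 0], [60, 0, 0, -20, 0, 0, 0], [60, 0, 0, -20, 0, 0, 0], [60, 0, 0, -20, 0, 0, 0], [60, 0, 0, -20, 0, 0, 0], [60, 0, 0, -10, 0, 0, 0], [60, 0, 0, 0, 0, 0, 0], [60, 0, 0, 0, 0, 0, 0]])

```text
time: 20.9
tool_pos: [446.4, 271.5, 242.2]
tcp_rot: [179.8, 0.2, 172.3]
ft_force: [-0.2, -0.5, -0.3]
finger_gap: 59.9
```

Run:
```python
from h import *
to(442,270,240)
b=snapshot("wrist");c=snapshot("scene")
o=np.zeros((384,800,3),np.uint8);o[:,:512]=b
o[:,512:]=cv2.resize(c[100:228,250:346],(288,384),interpolation=cv2.INTER_CUBIC)
cv2.imwrite("pics/w6.png",np.clip(o*1.6,0,255).astype(np.uint8))
```

```text
t 20.9 pos [446.4 271.5 242.2] rpy [179.82   0.21 172.26] gap 59.9 F [-0.2 -0.5 -0.3] q [ 26.  -5.  97.   0.  88. -57.] 
shift [ 4.1 -2.1  2.2] turn [ 0.003  0.004 -0.004]
```

View pics/w6.png

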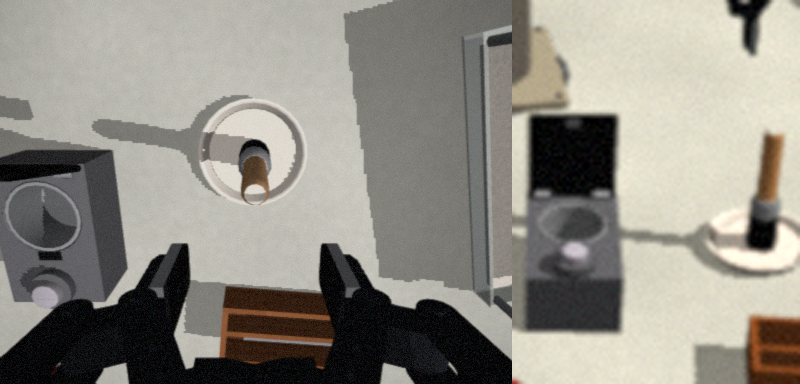

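The brush stands upright and free near the middle of the saucer (rim centre about (253,151), bristles about (255,155)). The lid is up.

```bash
python3 -c "
from bench import hand_in
print(hand_in())"
```

```text
the job is handed in; nothing more can be done
None
```

The job is done and handed in at about 21 s on the robot's clock, well under the 67 s limit.

- **Release button:** I pressed it with about 4 N, and the lid popped up and stayed up in every later picture.
- **Dip:** the brush went upright into the well about 34 mm deep, near the centre of the well. The wrist force stayed within noise at the bottom, and the brush came out clean.
- **Setting down:** I lowered the brush onto the saucer in steps of about 1 mm. Contact was hard to see in the small steps because each pause relaxed the press. One firmer press then read about 17 N at first and 11 N held, which confirmed contact before I let go.
- **Last pictures:** the brush stands upright and free, the lid is up, and the gripper is about 100 mm above the brush top.

**Checks that disagreed:**
- The overhead and wrist cameras differed by about 5 mm on the saucer centre, and the tool crept 3–4 mm sideways during the press. I estimate the brush is 4–9 mm off centre.
- I never aimed at the punch, mug or pen box, and the paths stayed clear of them. I took no separate before-and-after comparison of where they stand.

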